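Gauge the glaze lump on a platter's rim

ROBOT

A 7-joint arm with a two-finger parallel gripper is mounted at the origin on the work surface. World frame = base frame: x ahead of the robot, y to its left, z up, the work surface at z = 0. Lengths are in m, angles in rad, forces in N, time in s.
With the tool pointing down it reaches from about 0.4 to 0.9 m from the base axis. Payload 5.5 kg.
Tool frame: the origin (TCP) lies at the very end of the fingers, on their centre line; the grasp point (between the pads) lies 19 mm behind it; z points along the fingers, y is the line along which they close (so a half turn about z gives the same grasp; the last joint's range is limited). The gripper opens to 92 mm and grips with 3 to 60 N. Pads are 19 mm wide; open, the fingers measure 130 mm over their backs; the gripper's body (75 mm by 190 mm) begins 47 mm behind the grasp point.
Start: joints at [1.508, 0.501, -0.427, 1.55, 0.221, 1.138, -0.21], TCP at [0.208, -0.616, 0.201] pointing down, gripper open.
Joint ranges: [-2.88, 2.88], [-0.31, 2.03], [-1.54, 1.56], [0.2, 2.42], [-1.41, 4.55], [0.19, 2.02], [-2.57, 2.57]. Speed limits (rad/s): [2.57, 2.57, 3.14, 3.14, 3.14, 3.14, 3.14].

INTERFACE

Orientations are given as a unit quaternion [x, y, z, w].
In Python, from station import * gives the robot as it stands. The module is installed in compiled form; this text tells all that it offers.
- The arm moves only by the tool arm_command, never from a script. Its argument "moves" is a list of rows, each a list of 3 entries, a list of its own where there are three numbers: the finger opening in mm, from 0 to 91.8, then the shift along the tool's x, y, z in mm, then the turn, a rotation vector about the tool's x, y, z in rad. In form: [[grip, [x, y, z], [rx, ry, rz]], ...]. A call has 1 to 12 rows; each row is the pose to reach, as a shift and turn from the pose commanded when the call began, along the tool's axes at that moment; what a row does not reach only later rows make up. A row lasts 1/12 s, in which the tool goes at most 41.7 mm and 7.16 degrees, less where a joint would pass 70% of its speed; a pose out of reach is approached as far as the arm can. A call with a gripper value outside its range is refused whole. The fingers move at their own pace and stop on an object; "force" is the grip in N (left out, the last holds). Time passes only in rows, so rows that repeat a pose let the fingers close. It gives the time, the measured TCP pose, the force, the opening and the grip force at its end, in the units of the state.
- state(): the state, without advancing time (a new reading comes with each control period).
- camera(name): name is "scene" or "top" or "wrist"; returns a dict with "img" (420x560x3 uint8, blue, green, red), "fx", "fy", "cx", "cy" (pixels), "origin" and "orientation" of the camera in the world. Camera axes: x right, y down, z forward; pixel columns grow to the right and rows downward; lengths in m; the calibration is good to about 2 mm. A picture is of the moment at which its call begins. There is no depth.
- job_done(): hands the job in; it is judged then, once.
The state is a dict: "clock": time; "q": joint angles; "dq": joint speeds; "joint_efforts": joint torques, N m; "ee_pos": TCP position; "tcp_rot": TCP orientation; "contact_force": force on the tool from outside, world axes, zero at the start; "wrist_torque": the same for the moment, N m; "finger_gap": finger opening in m; "finger_force": force on a finger pad.
Only numpy, scipy, OpenCV 4.12 (cv2) and the standard library are available. Lean on these libraries where they do the work, as an engineer would, in place of code of your own. Each camera call takes 0.05 s, during which the arm holds its last target. There are 200 camera calls.

TASK

The platter on the banding wheel has a hard blue glaze lump on its rim that may be its high spot. Slide the plunger gauge by its red knob all the way in, so that its brass tip presses on the rim, then turn the wheel by its yellow handle until the middle of the blue lump (not the smaller white one) is pressing on the plunger, and let go.

Things in the scene. Friction and masses are not known exactly. Their poses are not given: they have to be found in the camera images.
- gauge_knob (a point): Top centre of the gauge carriage's red upright knob (20 mm across, 79 tall, top 150 mm over the table; 94 mm high dial beside it). The carriage slides (5 N friction, stays put) on a straight level track aimed at the wheel's axle. Fully home, at its stop, the knob is 225 mm from the axle; it starts 30 to 55 mm further out. Point's y axis: along the track, away from the axle; x: level, across it.
- turn_handle (a point): Top centre of the wheel's yellow upright handle (18 mm across, 50 tall, top 153 mm over the table), 65 mm from the upright axle. Moved in a circle about the axle (about 4 N) it turns the wheel with its terracotta platter (200 mm across, rim top 95 mm over the table, steel arm under the handle 103). The wheel stays where it is left; the handle does not spin by itself.
- blue_lump (a point): Peak (outermost point) of the blue lump, 70 mm long, on the platter's rim: 108 mm from the axle, 8 mm proud, 83 mm over the table, exactly opposite the yellow handle (handle, axle, peak in line). The white lump, 3 mm proud, is 43 degrees clockwise of it from above. The blue peak starts 60 to 125 degrees anticlockwise of the plunger: turning the wheel clockwise is the short way.
- plunger (a joint): How far the gauge's plunger (level steel rod with a 16 mm brass ball, 83 mm over the table, on the line from knob to axle, pointing at the axle) is pushed in against its spring of 1 to 2.5 N: 0 free, 0.030 m its limit. With the gauge fully home: about 0.010 on the plain rim, 0.013 on the white lump, 0.018 on the blue peak. The dial's red needle turns with it.

How it is judged:
By the outcome, as a careful person would: the job done as asked, in the order asked, and still so for the second after the job is handed in, with the robot touching nothing.
It also fails if it takes over 42 s, if anything falls off the work surface, if the arm or the gripper's body presses on something with over 40 N, if the wrist force passes 120 N, or if a joint passes its speed limit or range.

## Working session

There is one attempt and no reset: what is moved stays moved. The work goes in short steps, Python scripts to look and compute and a tool call to move; the robot and the scene stay as the last step left them, time stands still between calls to the robot, and variables do not carry over. Pictures are saved under pics/ and viewed, at most 10 in all, crops included, and the job is handed in when it is done.

Besides the shell and the picture viewer there is one more tool, called after "Call:" as name(argument=value, ...) on one line, values as JSON. arm_command: Moves the arm, as the interface text tells. Its arguments: {"type":"object","properties":{"moves":{"type":"array"},"force":{"type":"number"}},"required":["moves"]}

```bash
mkdir -p pics
cat > h.py <<'E'
from station import *
import numpy as np, cv2
from scipy.spatial.transform import Rotation as R
def ray(c,u,v):
    d=R.from_quat(c["orientation"]).apply([(u-c["cx"])/c["fx"],(v-c["cy"])/c["fy"],1]); return np.array(c["origin"]),d
def onz(c,u,v,z):
    o,d=ray(c,u,v); return o+d*(z-o[2])/d[2]
def proj(c,p):
    q=R.from_quat(c["orientation"]).inv().apply(np.array(p)-c["origin"]); return c["fx"]*q[0]/q[2]+c["cx"],c["fy"]*q[1]/q[2]+c["cy"]
E
python3 - <<'E'
from h import *
s=state();print(s["clock"],s["ee_pos"],s["tcp_rot"],s["contact_force"])
for n in("top","scene"):
    c=camera(n);cv2.imwrite(f"pics/{n}0.png",c["img"]);print(n,c["origin"],c["orientation"],c["fx"])
E
```

```text
0.0 [ 0.20775762 -0.61509404  0.19967919] [ 9.86759043e-01  1.62190124e-01 -1.31610577e-04 -9.68193803e-04] [-0.44436894  0.16476409 -0.22395834]
top [0.38231131 0.01823158 0.88352324] [-0.68923779  0.71570363 -0.08331404  0.07601548] 431.9908748508993
scene [1.11062311 0.26458079 0.68733561] [ 0.49210813  0.77958429 -0.32551488 -0.21004282] 459.3242330034241
```

View pics/top0.png

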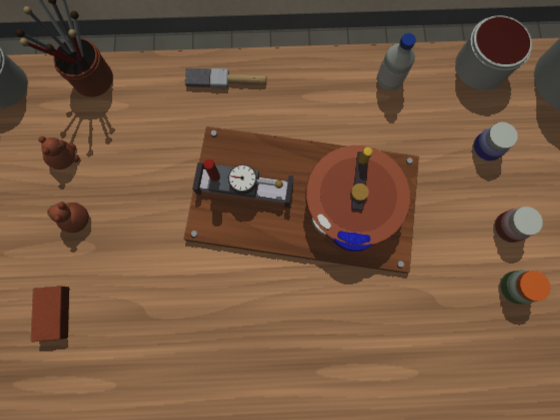

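View pics/scene0.png

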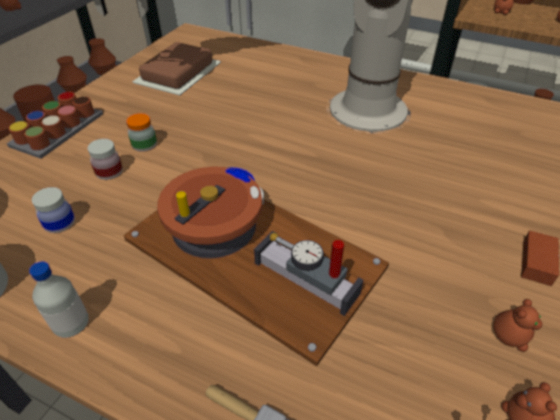

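The top view shows the red knob top at about (209,163), yellow handle top (367,152), axle boss (360,192), blue lump (354,240) and white lump (322,224). The scene view shows knob top (337,243), handle (182,195) and boss (209,193).

```bash
cat >> h.py <<'E'
def cc(m,box,mn=8):
    k=np.zeros_like(m);x0,y0,x1,y1=box;k[y0:y1,x0:x1]=m[y0:y1,x0:x1]
    n,l,s,c=cv2.connectedComponentsWithStats(k); i=1+np.argmax(s[1:,4]); return l==i,s[i],c[i]
E
python3 - <<'E'
from h import *
t=cv2.imread("pics/top0.png");s=cv2.imread("pics/scene0.png")
ct=camera("top");cs=camera("scene")
def masks(im):
    h=cv2.cvtColor(im,cv2.COLOR_BGR2HSV);H,S,V=cv2.split(h)
    return {"y":((H>22)&(H<35)&(S>200)&(V>130)).astype(np.uint8),"b":((H>110)&(H<130)&(S>180)&(V>80)).astype(np.uint8),
     "r":(((H<5)|(H>175))&(S>215)&(V>60)).astype(np.uint8),"terra":((H<14)&(S>140)&(V>110)).astype(np.uint8)}
for n,im,c,bx in(("top",t,ct,dict(y=(340,130,390,180),b=(310,210,400,260),r=(195,150,225,190),terra=(290,130,420,260))),("scene",s,cs,dict(y=(165,180,200,225),b=(215,155,265,195),r=(320,230,355,285),terra=(145,160,275,245)))):
    m=masks(im)
    for k in bx:
        mm,st,ce=cc(m[k],bx[k]);print(n,k,st,ce.round(1))
        if k=="terra":
            cn=max(cv2.findContours(mm.astype(np.uint8),0,1)[0],key=cv2.contourArea);e=cv2.fitEllipse(cv2.convexHull(cn));print(e,onz(c,*e[0],.095))
print("axle top",onz(ct,360,192,.11),"scene",onz(cs,209,191,.11))
print("knob",onz(ct,210,163,.15),onz(cs,337,242,.15))
print("handle",onz(ct,367.5,152,.153),onz(cs,182,195,.153))
print("blue",onz(ct,354,245,.083))
a=cv2.resize(t[125:270,185:425],None,fx=3.3,fy=3.3,interpolation=2);cv2.imwrite("pics/tc.png",a)
E
```

```text
Traceback (most recent call last):
  File "h.py", line 12, in cc
    n,l,s,c=cv2.connectedComponentsWithStats(k); i=1+np.argmax(s[1:,4]); return l==i,s[i],c[i]
                                                     ~~~~~~~~~^^^^^^^^^
ValueError: attempt to get argmax of an empty sequence
```

```bash
cat > m.py <<'E'
from h import *
t=cv2.imread("pics/top0.png");s=cv2.imread("pics/scene0.png")
ct=camera("top");cs=camera("scene")
print(cv2.cvtColor(t,cv2.COLOR_BGR2HSV)[152,367],cv2.cvtColor(t,cv2.COLOR_BGR2HSV)[163,210],cv2.cvtColor(t,cv2.COLOR_BGR2HSV)[170,340],cv2.cvtColor(t,cv2.COLOR_BGR2HSV)[250,355])
def masks(im):
    h=cv2.cvtColor(im,cv2.COLOR_BGR2HSV);H,S,V=cv2.split(h)
    return {"y":((H>22)&(H<35)&(S>180)&(V>100)).astype(np.uint8),"b":((H>110)&(H<130)&(S>180)&(V>80)).astype(np.uint8),
     "r":(((H<5)|(H>175))&(S>200)&(V>50)).astype(np.uint8),"terra":((H<14)&(S>140)&(V>110)).astype(np.uint8)}
for n,im,c,bx in(("top",t,ct,dict(y=(340,130,390,180),b=(310,210,400,260),r=(195,150,225,190),terra=(290,130,420,260))),("scene",s,cs,dict(y=(165,180,200,225),b=(215,155,265,195),r=(320,230,355,285),terra=(145,160,275,245)))):
    m=masks(im)
    for k in bx:
        try: mm,st,ce=cc(m[k],bx[k])
        except ValueError: print(n,k,"none");continue
        print(n,k,st,ce.round(1))
        if k=="terra":
            cn=max(cv2.findContours(mm.astype(np.uint8),0,1)[0],key=cv2.contourArea);e=cv2.fitEllipse(cv2.convexHull(cn));print(e,onz(c,*e[0],.095))
print("axle top",onz(ct,360,192,.11),"scene",onz(cs,209,191,.11))
print("knob",onz(ct,210,163,.15),onz(cs,337,242,.15))
print("handle",onz(ct,367.5,152,.153),onz(cs,182,195,.153))
print("blue",onz(ct,354,245,.083))
a=cv2.resize(t[125:270,185:425],None,fx=3.3,fy=3.3,interpolation=2);cv2.imwrite("pics/tc.png",a)
E
python3 m.py
```

```text
[ 23 177 176] [  2 196 126] [  7 155 122] [121 187  75]
top y [371 150   1   1   1] [371. 150.]
top b [334 232  37  18 404] [352.8 240.4]
top r [205 162   1   4   4] [205.  163.5]
top terra [ 307  146  104   98 6636] [358.9 193.4]
((358.1706848144531, 194.48358154296875), (98.85061645507812, 104.90773010253906), 113.89693450927734) [ 0.58412558 -0.13867068  0.095     ]
scene y [177 192  11  25 192] [182.2 203.3]
scene b [227 169  24  13 171] [239.3 173.8]
scene r [330 240  14  37 342] [336.1 257.7]
scene terra [ 145  166  117   79 5160] [202.7 206.6]
((201.6166534423828, 206.30438232421875), (73.6077880859375, 129.21063232421875), 68.02800750732422) [ 0.6130937 -0.1377374  0.095    ]
axle top [ 0.58491321 -0.13945263  0.11      ] scene [ 0.58414684 -0.13779668  0.11      ]
knob [0.63766864 0.13208502 0.15      ] [0.63609004 0.1353518  0.15      ]
handle [ 0.64712278 -0.14997589  0.153     ] [ 0.65246519 -0.14423588  0.153     ]
blue [ 0.4902392  -0.12566936  0.083     ]
```

View pics/tc.png

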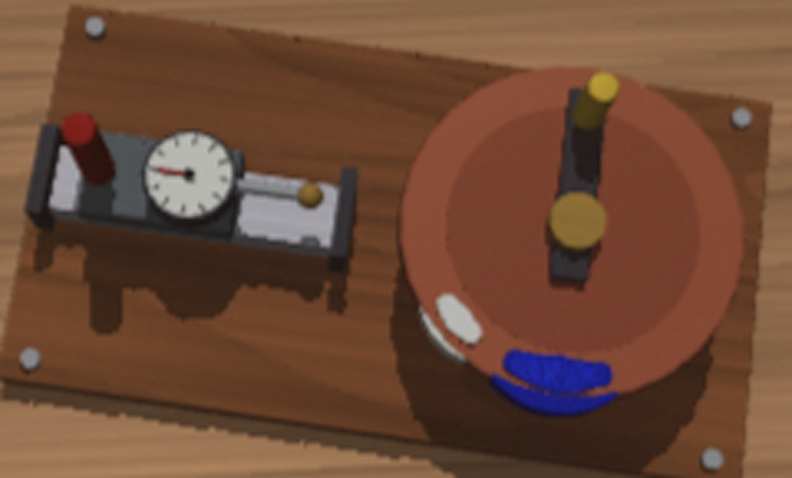

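```bash
cat >> h.py <<'E'
A=np.array([.5843,-.1387]); K0=np.array([.637,.1338])
def rel(p,ydeg=None):
    s=state();r=R.from_quat(s["tcp_rot"]);d=r.inv().apply(np.array(p)-s["ee_pos"])*1000
    y=r.apply([0,1,0]);a=np.degrees(np.arctan2(y[1],y[0]))
    out=None
    if ydeg is not None:
        e=(ydeg-a+90)%180-90; z=[np.cos(np.radians(ydeg)),np.sin(np.radians(ydeg)),0]; 
        y2=np.array(z)*np.sign(np.dot(R.from_euler('z',e,degrees=True).apply(y),z))
        Z=np.array([0,0,-1.]);X=np.cross(y2,Z);out=(r.inv()*R.from_matrix(np.array([X,y2,Z]).T)).as_rotvec().round(3)
    print("shift",d.round(1),"rot",out,"yang",round(a,1),"q",np.round(s["q"],2),"F",np.round(s["contact_force"],1),"gap",s["finger_gap"],"t",s["clock"])
def ang(v): return np.degrees(np.arctan2(v[1],v[0]))
E
python3 - <<'E'
from h import *
t=camera("top");s=camera("scene")
print(onz(t,360.2,192.3,.11),onz(t,209.2,164.1,.15),onz(t,367.7,151.4,.153))
print(ang(K0-A),np.linalg.norm(K0-A))
rel([.6375,.1335,.2],ang(K0-A))
E
```

```text
[ 0.58432495 -0.13977833  0.11      ] [0.63565823 0.13351075 0.15      ] [ 0.6482439  -0.15042856  0.153     ]
79.05443656502057 0.27754916681553915
shift [ 646.7 -572.3    0.7] rot [-0.     0.     0.517] yang -71.3 q [ 1.51  0.5  -0.43  1.55  0.22  1.14 -0.21] F [-0.6 -0.2  0.2] gap 0.09175922117480971 t 0.4
```

Call:
arm_command(moves=[[91, [320, -285, 0], [0, 0, 0.26]], [91, [320, -285, 0], [0, 0, 0.26]], [91, [320, -285, 0], [0, 0, 0.26]], [91, [320, -285, 0], [0, 0, 0.26]], [91, [320, -285, 0], [0, 0, 0.26]], [91, [320, -285, 0], [0, 0, 0.26]], [91, [320, -285, 0], [0, 0, 0.26]], [91, [320, -285, 0], [0, 0, 0.26]], [91, [320, -285, 0], [0, 0, 0.26]], [91, [320, -285, 0], [0, 0, 0.26]], [91, [320, -285, 0], [0, 0, 0.26]], [91, [320, -285, 0], [0, 0, 0.26]]])

```text
clock: 1.4
ee_pos: [0.4226, -0.2389, 0.2014]
tcp_rot: [0.999, 0.037, 0.001, -0.0]
contact_force: [0.9, -0.3, 0.5]
finger_gap: 0.0908
finger_force: 0.0
```

```bash
python3 -c "
from h import *
rel([.6365,.1335,.2],79.05)"
```

```text
shift [ 240.8 -355.5    1.9] rot [-0.001 -0.002  0.265] yang -85.8 q [ 1.    0.22 -0.61  1.95  0.14  1.02 -1.17] F [ 0.9 -0.3  0.5] gap 0.09078221856018563 t 1.4
```

Call:
arm_command(moves=[[91, [240, -355, 0], [0, 0, 0.26]], [91, [240, -355, 0], [0, 0, 0.26]], [91, [240, -355, 0], [0, 0, 0.26]], [91, [240, -355, 0], [0, 0, 0.26]], [91, [240, -355, 0], [0, 0, 0.26]], [91, [240, -355, 0], [0, 0, 0.26]], [91, [240, -355, 0], [0, 0, 0.26]], [91, [240, -355, 0], [0, 0, 0.26]], [91, [240, -355, 0], [0, 0, 0.26]], [91, [240, -355, 0], [0, 0, 0.26]], [91, [240, -355, 0], [0, 0, 0.26]], [91, [240, -355, 0], [0, 0, 0.26]]])

```text
clock: 2.4
ee_pos: [0.6375, 0.133, 0.2005]
tcp_rot: [0.996, -0.094, 0.0, -0.002]
contact_force: [0.4, 0.3, -0.8]
finger_gap: 0.0908
finger_force: 0.0
```

```bash
python3 -c "
from h import *
rel([.6365,.1335,.112],79.05)
c=camera('wrist');cv2.imwrite('pics/w1.png',c['img']);print(proj(c,[.6365,.1335,.15]))"
```

```text
shift [-1.1  0.1 88.5] rot [-0.005 -0.     0.003] yang -100.8 q [ 0.22  0.55 -0.66  1.54  0.35  1.17 -2.27] F [ 0.4  0.3 -0.8] gap 0.09084763461025504 t 2.4
(np.float64(283.4128758216152), np.float64(220.05339154104064))
```

View pics/w1.png

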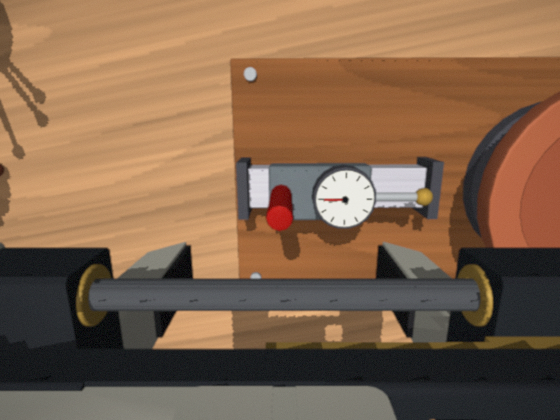

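The wrist view shows the red knob top at (280,217), within 3 px of the prediction, and the needle points to zero; the fingers straddle it. I'll descend and grip.

Call:
arm_command(moves=[[91, [-1, 0, 40], [0, 0, 0]], [91, [-1, 0, 75], [0, 0, 0]], [91, [-1, 0, 88], [0, 0, 0]], [60, [-1, 0, 88], [0, 0, 0]], [30, [-1, 0, 88], [0, 0, 0]], [10, [-1, 0, 88], [0, 0, 0]], [10, [-1, 0, 88], [0, 0, 0]], [10, [-1, 0, 88], [0, 0, 0]], [10, [-1, 0, 88], [0, 0, 0]], [10, [-1, 0, 88], [0, 0, 0]], [10, [-1, 0, 88], [0, 0, 0]], [10, [-1, 0, 88], [0, 0, 0]]], force=20)

```text
clock: 3.45
ee_pos: [0.6356, 0.128, 0.1132]
tcp_rot: [0.995, -0.097, 0.001, -0.001]
contact_force: [1.4, 5.6, 0.3]
finger_gap: 0.0355
finger_force: 2.3
```

```bash
python3 -c "
from h import *
u=(K0-A)/np.linalg.norm(K0-A)
rel(list(A+.225*u)+[.112],79.05)"
```

```text
shift [ 0.4 46.6  1.1] rot [-0.002 -0.001 -0.003] yang -101.1 q [ 0.2   0.63 -0.62  1.63  0.42  1.02 -2.32] F [1.4 5.6 0.3] gap 0.03553970513717155 t 3.45
```

Call:
arm_command(moves=[[10, [0, 0, 0], [0, 0, 0]], [10, [0, 0, 0], [0, 0, 0]], [10, [0, 0, 0], [0, 0, 0]], [10, [0, 0, 0], [0, 0, 0]], [10, [0, 0, 0], [0, 0, 0]], [10, [0, 0, 0], [0, 0, 0]]])

```text
clock: 3.95
ee_pos: [0.6356, 0.1277, 0.1131]
tcp_rot: [0.995, -0.097, 0.0, -0.001]
contact_force: [1.6, 4.5, 1.0]
finger_gap: 0.0188
finger_force: 20.0
```

```bash
python3 -c "
from h import *
u=(K0-A)/np.linalg.norm(K0-A)
rel(list(A+.225*u)+[.112],79.05)
c=camera('top');cv2.imwrite('pics/t2.png',c['img'][130:260,180:420].repeat(3,0).repeat(3,1))"
```

```text
shift [ 0.4 46.3  1.1] rot [-0.001 -0.001 -0.002] yang -101.1 q [ 0.2   0.63 -0.62  1.63  0.42  1.02 -2.32] F [1.6 4.5 1. ] gap 0.018824524029905847 t 3.95
```

View pics/t2.png

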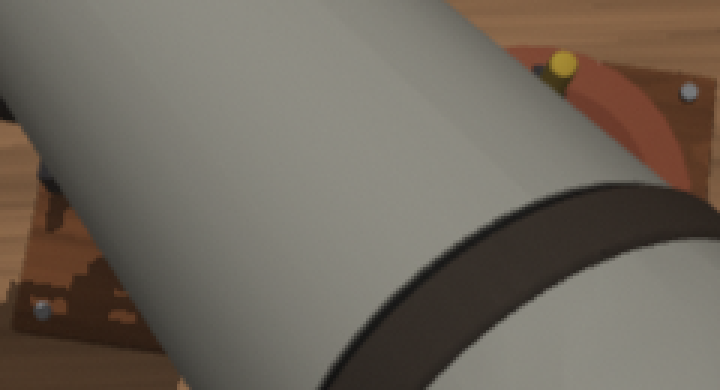

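The arm blocks the top view; grip readings show the knob held (18.8 mm, 20 N).

Call:
arm_command(moves=[[10, [0, 4, 0], [0, 0, 0]], [10, [0, 8, 0], [0, 0, 0]], [10, [0, 12, 0], [0, 0, 0]], [10, [0, 16, 0], [0, 0, 0]], [10, [0, 20, 0], [0, 0, 0]], [10, [0, 24, 0], [0, 0, 0]], [10, [0, 28, 0], [0, 0, 0]], [10, [0, 32, 0], [0, 0, 0]], [10, [0, 36, 0], [0, 0, 0]], [10, [0, 39, 0], [0, 0, 0]], [10, [0, 41, 0], [0, 0, 0]], [10, [0, 41, 0], [0, 0, 0]]])

```text
clock: 5.0
ee_pos: [0.6279, 0.087, 0.1131]
tcp_rot: [0.995, -0.097, 0.001, -0.001]
contact_force: [3.6, 4.7, -0.4]
finger_gap: 0.019
finger_force: 20.0
```

```bash
python3 -c "
from h import *
u=(K0-A)/np.linalg.norm(K0-A)
rel(list(A+.225*u)+[.112],79.05)"
```

```text
shift [0.  4.9 1.1] rot [-0.001 -0.001 -0.003] yang -101.1 q [ 0.27  0.61 -0.62  1.66  0.41  1.   -2.26] F [ 3.6  4.7 -0.4] gap 0.018954257379234417 t 5.0
```

Tracks well. Creep into the stop.

Call:
arm_command(moves=[[10, [0, 1, 0], [0, 0, 0]], [10, [0, 2, 0], [0, 0, 0]], [10, [0, 3, 0], [0, 0, 0]], [10, [0, 4, 0], [0, 0, 0]], [10, [0, 5, 0], [0, 0, 0]], [10, [0, 6, 0], [0, 0, 0]], [10, [0, 6, 0], [0, 0, 0]]])

```text
clock: 5.58
ee_pos: [0.6272, 0.0831, 0.1132]
tcp_rot: [0.995, -0.096, 0.001, -0.002]
contact_force: [5.2, 7.8, -2.3]
finger_gap: 0.0193
finger_force: 20.0
```

```bash
python3 -c "
from h import *
u=(K0-A)/np.linalg.norm(K0-A)
rel(list(A+.225*u)+[.112],79.05)"
```

```text
shift [-0.   0.9  1.2] rot [-0.004 -0.002 -0.002] yang -101.1 q [ 0.28  0.61 -0.62  1.67  0.41  0.99 -2.25] F [ 5.2  7.8 -2.3] gap 0.019289781699731823 t 5.5833
```

Call:
arm_command(moves=[[10, [0, 1, 0], [0, 0, 0]], [10, [0, 2, 0], [0, 0, 0]], [10, [0, 3, 0], [0, 0, 0]], [10, [0, 4, 0], [0, 0, 0]], [10, [0, 5, 0], [0, 0, 0]], [10, [0, 5, 0], [0, 0, 0]]])

```text
clock: 6.08
ee_pos: [0.6273, 0.0831, 0.1132]
tcp_rot: [0.995, -0.095, 0.002, -0.005]
contact_force: [8.8, 15.6, -8.1]
finger_gap: 0.0194
finger_force: 20.0
```

```bash
python3 -c "
from h import *
u=(K0-A)/np.linalg.norm(K0-A)
rel(list(A+.225*u)+[.112],79.05)"
```

```text
shift [-0.1  1.   1.2] rot [-0.011 -0.004  0.001] yang -100.9 q [ 0.28  0.61 -0.63  1.67  0.4   0.99 -2.24] F [ 8.8 15.6 -8.1] gap 0.019395344222656877 t 6.0833
```

Against the stop. Relax, release, rise.

Call:
arm_command(moves=[[10, [0, -3, 0], [0, 0, 0]], [10, [0, -5, 0], [0, 0, 0]], [40, [0, -5, 0], [0, 0, 0]], [60, [0, -5, 0], [0, 0, 0]], [60, [0, -5, 0], [0, 0, 0]], [60, [0, -5, 0], [0, 0, 0]], [60, [0, -5, 0], [0, 0, 0]], [60, [0, -5, -30], [0, 0, 0]], [60, [0, -5, -65], [0, 0, 0]], [60, [0, -5, -85], [0, 0, 0]], [60, [0, -5, -85], [0, 0, 0]]])

```text
clock: 7.0
ee_pos: [0.6291, 0.0812, 0.2031]
tcp_rot: [0.995, -0.097, 0.004, -0.001]
contact_force: [0.8, 0.4, 0.3]
finger_gap: 0.0601
finger_force: 0.0
```

```bash
python3 -c "
from h import *
rel([.648,-.15,.2],79.05)
c=camera('wrist');cv2.imwrite('pics/w2.png',c['img']);print(proj(c,[.6269,.0825,.15]),proj(c,[.648,-.15,.153]))"
```

```text
shift [ 63.3 223.2   3.2] rot [-0.002 -0.008 -0.004] yang -101.2 q [ 0.31  0.51 -0.67  1.59  0.34  1.15 -2.2 ] F [0.8 0.4 0.3] gap 0.0600586299379336 t 7.0
(np.float64(282.5652720828046), np.float64(221.34089500273714)) (np.float64(623.1341011558645), np.float64(127.23196833364378))
```

View pics/w2.png

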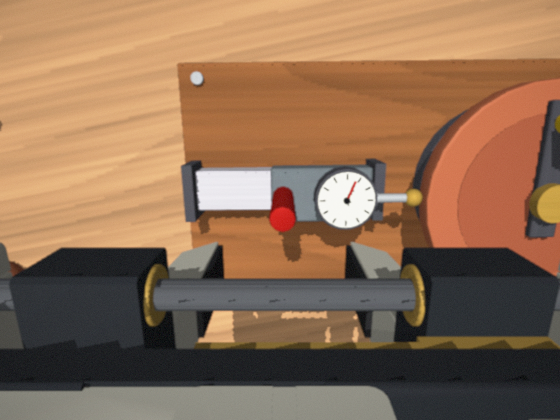

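The wrist view shows the carriage home: knob at (283,218), needle turned about 110° clockwise from zero, ball at (414,198) on the rim. Next I go to the handle, flipping the wrist for range.

Call:
arm_command(moves=[[70, [63, 223, 0], [0, 0, -1.45]], [70, [63, 223, 0], [0, 0, -1.45]], [70, [63, 223, 0], [0, 0, -1.45]], [70, [63, 223, 0], [0, 0, -1.45]], [70, [63, 223, 0], [0, 0, -1.45]], [70, [63, 223, 0], [0, 0, -1.45]], [70, [63, 223, 0], [0, 0, -1.45]], [70, [63, 223, 0], [0, 0, -1.45]], [70, [63, 223, 0], [0, 0, -1.45]], [70, [63, 223, 0], [0, 0, -1.45]], [70, [63, 223, 0], [0, 0, -1.45]], [70, [63, 223, 0], [0, 0, -1.45]]])

```text
clock: 8.05
ee_pos: [0.6435, -0.1508, 0.1959]
tcp_rot: [0.807, 0.59, -0.001, -0.001]
contact_force: [-0.7, -0.8, 0.5]
finger_gap: 0.0699
finger_force: 0.0
```

Call:
arm_command(moves=[[70, [0, 0, 0], [0, 0, -1.4]], [70, [0, 0, 0], [0, 0, -1.4]], [70, [0, 0, 0], [0, 0, -1.4]], [70, [0, 0, 0], [0, 0, -1.4]], [70, [0, 0, 0], [0, 0, -1.4]], [70, [0, 0, 0], [0, 0, -1.4]], [70, [0, 0, 0], [0, 0, -1.4]], [70, [0, 0, 0], [0, 0, -1.4]], [70, [0, 0, 0], [0, 0, -1.4]], [70, [0, 0, 0], [0, 0, -1.4]], [70, [0, 0, 0], [0, 0, -1.4]], [70, [0, 0, 0], [0, 0, -1.4]]])

```text
clock: 9.05
ee_pos: [0.6437, -0.1507, 0.1958]
tcp_rot: [0.238, 0.971, -0.0, -0.001]
contact_force: [0.2, -0.6, 0.5]
finger_gap: 0.0702
finger_force: 0.0
```

```bash
python3 -c "
from h import *
H=np.array([.648,-.1502]);print(ang(H-A))
rel([*H,.2],ang(H-A)+90)
c=camera('wrist');cv2.imwrite('pics/w3.png',c['img']);print(proj(c,[*H,.153]))
h=cv2.cvtColor(c['img'],cv2.COLOR_BGR2HSV);m=cv2.inRange(h,(22,170,140),(34,255,255));n,l,s,ce=cv2.connectedComponentsWithStats(m)
for i in range(1,n):
  if s[i,4]>60: print(s[i],ce[i],onz(c,*ce[i],.153))
"
```

```text
-10.233592945236511
shift [-3.6  2.4 -4.2] rot [-0.    -0.003 -0.302] yang 62.4 q [ 0.92  0.82 -1.21  1.51  0.77  1.36  0.74] F [ 0.2 -0.6  0.5] gap 0.07018833840179248 t 9.05
(np.float64(287.70474148179267), np.float64(225.95984276708387))
[278 217  24  23 449] [289.56792873 227.83741648] [ 0.64979787 -0.14968743  0.153     ]
```

View pics/w3.png

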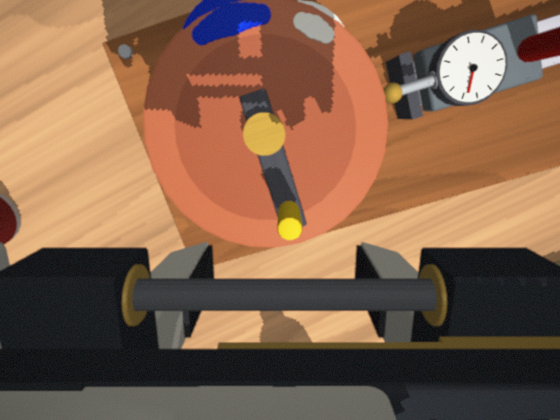

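The wrist view shows the yellow handle top at (290,228), between the fingers' line, blue lump at (235,22), white at (315,25), and the gauge at right with ball at (395,92) still on the rim.

Call:
arm_command(moves=[[70, [-4, 3, 0], [0, 0, -0.3]], [70, [-4, 3, 0], [0, 0, -0.3]], [70, [-4, 3, 0], [0, 0, -0.3]], [70, [-4, 3, 30], [0, 0, -0.3]], [60, [-4, 3, 60], [0, 0, -0.3]], [40, [-4, 3, 79], [0, 0, -0.3]], [20, [-4, 3, 79], [0, 0, -0.3]], [8, [-4, 3, 79], [0, 0, -0.3]], [8, [-4, 3, 79], [0, 0, -0.3]], [8, [-4, 3, 79], [0, 0, -0.3]], [8, [-4, 3, 79], [0, 0, -0.3]], [8, [-4, 3, 79], [0, 0, -0.3]]], force=15)

```text
clock: 10.1
ee_pos: [0.6506, -0.1495, 0.1201]
tcp_rot: [0.093, 0.996, -0.0, 0.001]
contact_force: [-0.4, 0.5, -0.1]
finger_gap: 0.0212
finger_force: 0.0
```

Call:
arm_command(moves=[[8, [0, 0, 0], [0, 0, 0]], [8, [0, 0, 0], [0, 0, 0]], [8, [0, 0, 0], [0, 0, 0]]])

```text
clock: 10.35
ee_pos: [0.6504, -0.1498, 0.1198]
tcp_rot: [0.093, 0.996, -0.0, 0.001]
contact_force: [-0.5, -1.5, 5.7]
finger_gap: 0.0172
finger_force: 15.0
```

```bash
cat >> h.py <<'E'
def arc(degs,end,r=.065,ax=A):
    "handle path, tool rows for handle angles degs, relative to measured pose"
    s=state();q=R.from_quat(s["tcp_rot"]);p=np.array(s["ee_pos"]);a0=ang(p[:2]-ax);print("handle ang",a0,"r",np.linalg.norm(p[:2]-ax))
    for d in degs:
        t=ax+r*np.array([np.cos(np.radians(d)),np.sin(np.radians(d))]);v=q.inv().apply([*(t-p[:2]),0])*1000
        print(d,v.round(1),"rz",round(-np.radians(d-a0),2))
E
python3 -c "
from h import *
rel([.649,-.15,.116],79.8)
a=-10
arc(range(-14,-58,-4),0)"
```

```text
shift [ 1.3 -0.4  3.8] rot [-0.001  0.001 -0.008] yang 79.3 q [ 0.91  0.93 -1.2   1.56  0.89  1.28  0.96] F [-0.5 -1.5  5.7] gap 0.017160012130096797 t 10.35
handle ang -9.55201775518481 r 0.06700841206828567
-14 [ 2.1 -5.1 -0. ] rz 0.08
-18 [ 2.5 -9.6  0. ] rz 0.15
-22 [  3.3 -14.1   0. ] rz 0.22
-26 [  4.3 -18.5   0. ] rz 0.29
-30 [  5.7 -22.8   0. ] rz 0.36
-34 [  7.3 -27.    0. ] rz 0.43
-38 [  9.3 -31.1   0. ] rz 0.5
-42 [ 11.5 -35.1   0. ] rz 0.57
-46 [ 14.  -38.9   0. ] rz 0.64
-50 [ 16.7 -42.5  -0. ] rz 0.71
-54 [ 19.7 -45.9  -0. ] rz 0.78
```

Call:
arm_command(moves=[[8, [0.5, -5, 0], [0, 0, 0.08]], [8, [1, -9.5, 0], [0, 0, 0.15]], [8, [2, -14, 0], [0, 0, 0.22]], [8, [3, -18.5, 0], [0, 0, 0.29]], [8, [4.5, -23, 0], [0, 0, 0.36]], [8, [6, -27, 0], [0, 0, 0.43]], [8, [8, -31, 0], [0, 0, 0.5]], [8, [10, -35, 0], [0, 0, 0.57]], [8, [13, -39, 0], [0, 0, 0.64]], [8, [16, -42.5, 0], [0, 0, 0.71]], [8, [19, -46, 0], [0, 0, 0.78]], [8, [19, -46, 0], [0, 0, 0.78]]])

```text
clock: 11.35
ee_pos: [0.624, -0.1909, 0.1198]
tcp_rot: [0.466, 0.885, 0.001, 0.001]
contact_force: [3.0, 1.3, 2.9]
finger_gap: 0.0171
finger_force: 15.0
```

```bash
python3 -c "
from h import *
rel([.649,-.15,.116],79.8)
arc(range(-58,-98,-4),0)"
```

```text
shift [19.5 43.8  3.9] rot [ 0.002  0.003 -0.791] yang 34.5 q [ 0.95  0.82 -1.08  1.6   0.77  1.19  0.31] F [3.  1.3 2.9] gap 0.017083046057038233 t 11.35
handle ang -52.76537528357978 r 0.06555814071749885
-58 [ 0.5 -6.  -0. ] rz 0.09
-62 [  0.9 -10.5  -0. ] rz 0.16
-66 [  1.6 -15.   -0. ] rz 0.23
-70 [  2.6 -19.4  -0.1] rz 0.3
-74 [  3.8 -23.8  -0.1] rz 0.37
-78 [  5.4 -28.   -0.1] rz 0.44
-82 [  7.3 -32.1  -0.1] rz 0.51
-86 [  9.5 -36.1  -0.1] rz 0.58
-90 [ 11.9 -39.9  -0.1] rz 0.65
-94 [ 14.6 -43.6  -0.2] rz 0.72
```

Call:
arm_command(moves=[[8, [0, -5, 0], [0, 0, 0.08]], [8, [0.5, -9.5, 0], [0, 0, 0.15]], [8, [1, -14, 0], [0, 0, 0.22]], [8, [2, -18, 0], [0, 0, 0.29]], [8, [3, -22.5, 0], [0, 0, 0.36]], [8, [5, -27, 0], [0, 0, 0.43]], [8, [7, -31, 0], [0, 0, 0.5]], [8, [9, -35, 0], [0, 0, 0.57]], [8, [11.5, -39, 0], [0, 0, 0.64]], [8, [11.5, -39, 0], [0, 0, 0.64]]])

```text
clock: 12.18
ee_pos: [0.5853, -0.2029, 0.1198]
tcp_rot: [0.719, 0.695, 0.001, 0.001]
contact_force: [3.3, 2.4, 3.6]
finger_gap: 0.0168
finger_force: 15.0
```

```bash
python3 -c "
from h import *
rel([.649,-.15,.116],79.8)
arc(range(-92,-104,-2),0)
c=camera('wrist');cv2.imwrite('pics/w4.png',c['img'])
c=camera('top');cv2.imwrite('pics/t4.png',c['img'][130:260,180:420].repeat(3,0).repeat(3,1))
c=camera('scene');cv2.imwrite('pics/s4.png',c['img'][130:330,120:400].repeat(2,0).repeat(2,1))"
```

```text
shift [55.1 61.7  4. ] rot [ 0.003  0.002 -1.428] yang -2.0 q [ 0.96  0.71 -0.97  1.69  0.65  1.09 -0.24] F [3.3 2.4 3.6] gap 0.016847466044939537 t 12.1833
handle ang -89.06848518611736 r 0.06418313417838926
-92 [-0.9 -3.3 -0. ] rz 0.05
-94 [-0.9 -5.6 -0. ] rz 0.09
-96 [-0.7 -7.8 -0. ] rz 0.12
-98 [ -0.5 -10.1  -0. ] rz 0.16
-100 [ -0.3 -12.3  -0. ] rz 0.19
-102 [  0.1 -14.6  -0. ] rz 0.23
```

View pics/w4.png

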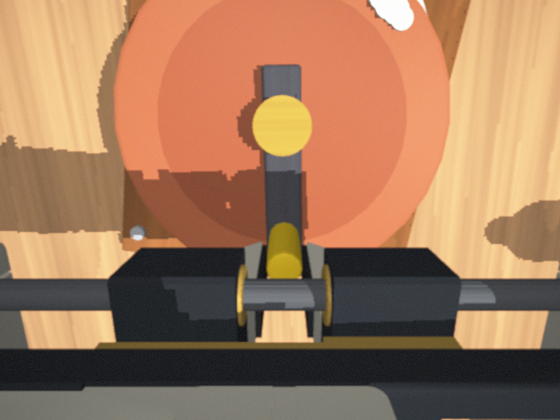

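The wrist view shows handle (285,245) gripped, axle boss (282,125), white lump (393,12) just before the plunger; about 12° remain.

Call:
arm_command(moves=[[8, [-1, -2.5, 0], [0, 0, 0.04]], [8, [-1, -5, 0], [0, 0, 0.08]], [8, [-1, -7.5, 0], [0, 0, 0.12]], [8, [-0.5, -10, 0], [0, 0, 0.16]], [8, [0, -12, 0], [0, 0, 0.19]], [8, [0, -13.3, 0], [0, 0, 0.21]], [8, [0, -13.3, 0], [0, 0, 0.21]], [8, [0, -13.3, 0], [0, 0, 0.21]]])

```text
clock: 13.0
ee_pos: [0.5728, -0.2014, 0.1197]
tcp_rot: [0.787, 0.617, 0.002, 0.0]
contact_force: [3.8, 3.9, 4.4]
finger_gap: 0.0168
finger_force: 15.0
```

```bash
python3 -c "
from h import *
rel([.649,-.15,.116],79.8)
arc([-100,-101,-102],0)"
```

```text
shift [68.  61.8  4.1] rot [ 0.    -0.004  1.509] yang -13.8 q [ 0.96  0.67 -0.94  1.72  0.61  1.06 -0.42] F [3.8 3.9 4.4] gap 0.016760054494794126 t 13.0
handle ang -100.42445677000111 r 0.06372298280490583
-100 [-1.2  0.6 -0. ] rz -0.01
-101 [-1.3 -0.6 -0. ] rz 0.01
-102 [-1.4 -1.7 -0. ] rz 0.03
```

Call:
arm_command(moves=[[8, [0, 0.6, 0], [0, 0, 0]], [35, [0, 0.6, 0], [0, 0, 0]], [50, [0, 0.6, 0], [0, 0, 0]], [50, [0, 0.6, 0], [0, 0, 0]], [50, [0, 0.6, 0], [0, 0, 0]], [50, [0, 0, -30], [0, 0, 0]], [50, [0, 0, -65], [0, 0, 0]], [50, [0, 0, -100], [0, 0, 0]], [50, [-80, -80, -110], [0, 0, 0]], [50, [-80, -80, -110], [0, 0, 0]], [50, [-80, -80, -110], [0, 0, 0]]])

```text
clock: 13.92
ee_pos: [0.4711, -0.2632, 0.2287]
tcp_rot: [0.788, 0.616, -0.001, -0.0]
contact_force: [0.5, -0.8, -0.5]
finger_gap: 0.0501
finger_force: 0.0
```

```bash
python3 -c "
from h import *
rel([.649,-.15,.116],79.8)
c=camera('wrist');cv2.imwrite('pics/w5.png',c['img']);a=c['img']
c=camera('top');b=c['img'];cv2.imwrite('pics/t5.png',b)
c=camera('scene');cv2.imwrite('pics/s5.png',c['img'])
cv2.imwrite('pics/c5.png',np.vstack([np.hstack([cv2.resize(a,(400,300)),cv2.resize(b,(400,300))]),cv2.resize(c['img'][130:280,150:350],(400,300)).repeat(2,1)[:, :800] if 0 else np.hstack([cv2.resize(c['img'][130:280,150:350],(400,300)),cv2.resize(b[130:280,200:400],(400,300))])]))"
```

```text
shift [153.1 145.3 112.2] rot [0.    0.003 1.504] yang -14.0 q [ 1.31  0.44 -1.08  1.78  0.42  1.18 -0.15] F [ 0.5 -0.8 -0.5] gap 0.05008144406526849 t 13.9167
```

View pics/c5.png

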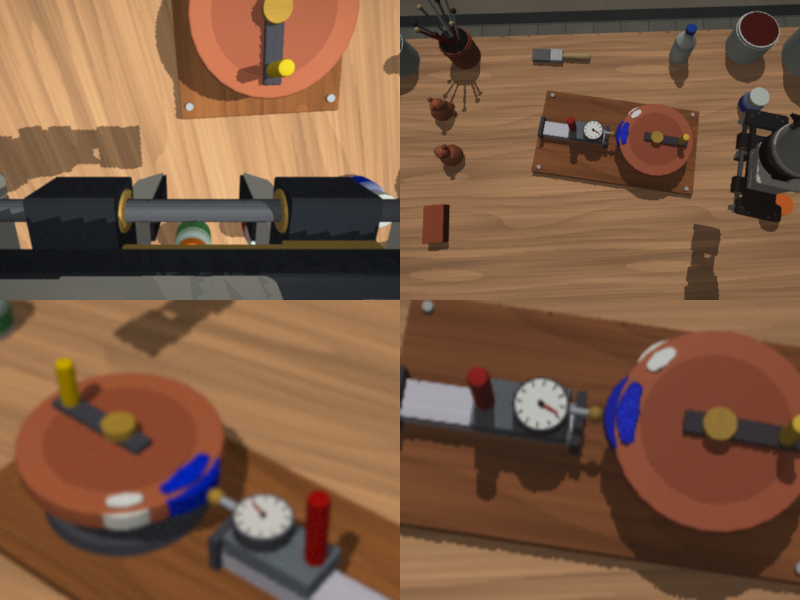

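The combined picture shows the ball (597,412 in the lower right crop) on the blue lump, which spans rows ~378–450. The gripper is clear. One numeric check follows.

Run:
```python
from h import *
c=camera("top");im=c["img"];h=cv2.cvtColor(im,cv2.COLOR_BGR2HSV)
def p(m,box):
    mm,s,ce=cc((m>0).astype(np.uint8),box);return mm,s,ce
b,s,ce=p(cv2.inRange(h,(110,150,50),(130,255,255)),(290,140,340,240));print("blue",s,ce,ang(onz(c,*ce,.092)[:2]-A))
y,x=np.nonzero(b);g=np.array([onz(c,i,j,.095)[:2]-A for i,j in zip(x,y)]);a=np.degrees(np.arctan2(g[:,1],g[:,0]));r=np.hypot(*g.T)
print("extent",np.percentile(a[r<.1],[1,50,99]),np.percentile(a,[1,50,99]))
Y,s,ce=p(cv2.inRange(h,(20,140,110),(35,255,255)),(385,160,420,220));print("hand",s,ce)
for im2,n in((im,"top"),):
    rd=cv2.inRange(h,(0,120,90),(8,255,255))|cv2.inRange(h,(174,120,90),(180,255,255));_,s,ce=p(rd,(312,165,350,195)) if 0 else p(rd,(200,140,255,200));print("knob",s,ce)
k=cv2.resize(im[140:225,280:420],None,fx=5.6,fy=5.6,interpolation=2);cv2.imwrite("pics/z6.png",k)
```

```text
blue [302 169  19  35 406] [310.9408867  185.96305419] 76.81745120346687
extent [57.24399665 76.90987743 96.42505603] [57.39527238 77.36014918 96.42453979]
hand [396 188   9   9  64] [400.125    191.734375]
knob [233 163  11  10  87] [238.16091954 167.44827586]
```

View pics/z6.png

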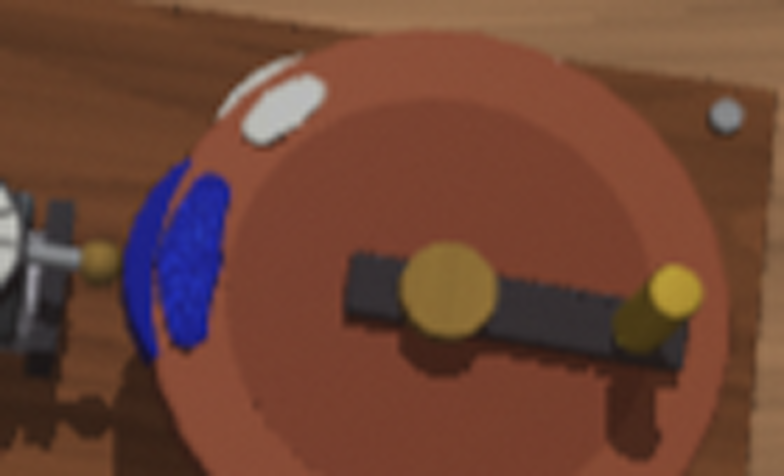

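Run:
```python
from h import *
c=camera("top");cs=camera("scene")
a=onz(c,360.2,191.8,.11)[:2];ball=onz(c,297.9,186.6,.083)[:2];H=onz(c,400.7,192,.153)[:2];K=onz(c,238.5,167,.15)[:2]
print(a,ball,H,K)
for ax in(a,A):print("ball",ang(ball-ax),"knob",ang(K-ax),"handle+180",ang(ax-H),np.linalg.norm(H-ax),np.linalg.norm(K-ax))
print("knob->ball",ang(K-ball),"knob->handle",ang(K-H))
# arm ends of steel bar, z .103: centre line
s=onz(c,280+348/5.6,140+287/5.6,.103)[:2];e=onz(c,280+683/5.6,140+346/5.6,.103)[:2];print("bar",ang(s-e))
```

```text
[ 0.58528275 -0.13985421] [ 0.60710466 -0.02627819] [ 0.57102738 -0.20207329] [0.62834003 0.08144768]
ball 79.12402058632055 knob 78.98988348316578 handle+180 77.09536306304012 0.06383125712669843 0.22545166739833353
ball 78.53319110985446 knob 78.68744196219647 handle+180 78.17119412745295 0.06474825053012227 0.22450952024128673
knob->ball 78.84859418396807 knob->handle 78.57188430521323
bar 77.51039492931076
```

Run:
```python
from h import *
c=camera("scene");im=c["img"];h=cv2.cvtColor(im,cv2.COLOR_BGR2HSV)
def top(m,box,w):
    mm,s,ce=cc((m>0).astype(np.uint8),box);print(s,ce);return s
a=top(cv2.inRange(h,(22,180,100),(35,255,255)),(170,150,200,205),0)
k=top(cv2.inRange(h,(0,190,50),(5,255,255))|cv2.inRange(h,(175,190,50),(180,255,255)),(295,215,325,265),0)
H=onz(c,a[0]+a[2]/2-.5,a[1]+3.5,.153)[:2];K=onz(c,k[0]+k[2]/2-.5,k[1]+4,.15)[:2];ax=onz(c,209,191.3,.11)[:2];ball=onz(c,257.5,227.5,.083)[:2]
print(H,K,ax,ball);print("knob",ang(K-ax),"knob->ball",ang(K-ball),"knob->handle",ang(K-H),"wheel",ang(ax-H),np.linalg.norm(ax-H),np.linalg.norm(K-ax))
b,s,ce=cc((cv2.inRange(h,(110,150,50),(130,255,255))>0).astype(np.uint8),(220,190,275,240));print(s,ce)
```

```text
[178 159  11  24 175] [182.94285714 170.36      ]
[303 225  12  37 343] [308.24489796 242.55976676]
[ 0.57617857 -0.19418454] [0.62956874 0.08381785] [ 0.58487152 -0.13734354] [ 0.60640285 -0.02393942]
knob 78.5742961210627 knob->ball 77.86709970987152 knob->handle 79.12874969492484 wheel 81.30487151251918 0.05750187842935594 0.22563289126301767
[231 207  29  31 496] [245.37701613 222.28830645]
```

The two views bracket alignment at about −1.6° and +2°, the gauge is home and the robot is clear, so I'll hand it in.

```bash
python3 -c "
from station import *
print(job_done())"
```

```text
the job is handed in; nothing more can be done
None
```

I slid the gauge home against its stop, turned the wheel clockwise until the plunger pressed on the middle of the blue lump (within about 2° by the two camera views), let go and moved the arm clear; I handed it in at about 14 s of the 42 s, and no verdict was returned.

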